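Switch on the desk network in order

TASK

Switch on the devices on the desk in the right order: with a fingertip, lightly press the large round power key on top of the router, then the one on the network drive, then the one on the round speaker, each pushed in until it stays down. Do not press the router's small square pairing key. Only touch the keys: leave the devices and everything else on the desk standing where they are, nothing picked up or pushed along.

Things in the scene. Friction and masses are not known exactly. Their poses are not given: they have to be found in the camera images.
- router: wireless router: loose flat black box 120 (x) x 180 (y) x 35 mm high, about 0.55 kg, on rubber feet; origin at the centre of its underside, z up. Two thin antennas rise from its rear (+x) edge at y = -75 and +75 mm, leaning away to x = +85 mm, 126 mm high. Its power key is at x = -25, y = +30 mm; its small square pairing key at x = -25, y = -45 mm.
- router_key_top (a point): centre of the flat top of the router's power key, a plain grey round button 26 mm across standing 18 mm above the housing; the point moves down with the key and is 53 mm above the table while the key is up
- router_key (a joint): travel of the router's power key, m: 0 = up (off), 0.005 or more = on, 0.008 = fully in. It slides straight down against a steady 2.5 N and stays wherever it is pushed (no spring back). Once in, a rubber cushion lets it sink up to 7 mm more, from 3 N to 12 N, then it stops hard; let go, it comes back up by that much only. Press lightly: well under 20 N
- router_pairing_key_top (a point): centre of the top of the router's pairing key, a 12 mm square sprung button standing only 6 mm above the housing, 75 mm from the power key. Not to be pressed
- router_pairing_key (a joint): travel of the pairing key, m: 0 = up, 0.004 = bottom; springs back. Must stay under 0.002
- drive: network drive: loose upright black box 130 (x) x 90 (y) x 110 mm high with two bay doors on its front (-x), about 0.9 kg; origin at the centre of its underside. Its power key is in the middle of its top
- drive_key_top (a point): centre of the flat top of the drive's power key, a plain grey round button 26 mm across standing 18 mm above the housing; the point moves down with the key and is 128 mm above the table while the key is up
- drive_key (a joint): travel of the drive's power key, m: 0 = up (off), 0.005 or more = on, 0.008 = fully in. It slides straight down against a steady 2.5 N and stays wherever it is pushed (no spring back). Once in, a rubber cushion lets it sink up to 7 mm more, from 3 N to 12 N, then it stops hard; let go, it comes back up by that much only. Press lightly: well under 20 N
- speaker: desk speaker: loose black cylinder 68 mm across, 75 mm high, about 0.45 kg; origin at the centre of its underside. Its power key is in the middle of its top
- speaker_key_top (a point): centre of the flat top of the speaker's power key, a plain grey round button 26 mm across standing 18 mm above the housing; the point moves down with the key and is 93 mm above the table while the key is up
- speaker_key (a joint): travel of the speaker's power key, m: 0 = up (off), 0.005 or more = on, 0.008 = fully in. It slides straight down against a steady 2.5 N and stays wherever it is pushed (no spring back). Once in, a rubber cushion lets it sink up to 7 mm more, from 3 N to 12 N, then it stops hard; let go, it comes back up by that much only. Press lightly: well under 20 N
- car_near: red die-cast model car 120 x 48 x 38 mm, loose; origin under its centre, x along its length. Leave alone
- car_right: blue die-cast model car 120 x 48 x 38 mm, loose; origin under its centre, x along its length. Leave alone
- car_left: yellow die-cast model car 120 x 48 x 38 mm, loose; origin under its centre, x along its length. Leave alone
- mug: white mug 76 mm across, 90 mm high, handle on its +y side; origin under its centre. Leave alone
- notes: note-paper block in a clear tray, 76 x 76 x 46 mm; origin under its centre. Leave alone
- mouse: grey computer mouse 105 x 60 x 33 mm; origin under its centre. Leave alone
- bottle: small white bottle 44 mm across, 120 mm high; origin under its centre. Leave alone
Not all that is in view belongs to the job. What is shaped like the router but green is not meant. What is shaped like the drive but blue is not meant.

How it is judged:
By the outcome, as a careful person would: the job done as asked, in the order asked, and still so for the second after the job is handed in, with the robot touching nothing.
It also fails if it takes over 56 s, if anything falls off the work surface, if the arm or the gripper's body presses on something with over 40 N, if the wrist force passes 120 N, or if a joint passes its speed limit or range.

ROBOT

A 6-joint arm with a two-finger parallel gripper is mounted at the origin on the work surface. World frame = base frame: x ahead of the robot, y to its left, z up, the work surface at z = 0. Lengths are in m, angles in rad, forces in N, time in s.
With the tool pointing down it reaches from about 0.375 to 0.9 m from the base axis. Payload 3.1 kg.
Tool frame: the origin (TCP) lies midway between the tips of the shut fingers; the grasp point (between the pads) lies 19 mm behind it; x points along the fingers, z is the direction in which the jaws open and shut, and the axes are right-handed (so a half turn about x gives the same grasp; the last joint's range is limited). The gripper opens to 87 mm and grips with 3 to 60 N. Pads are 19 mm wide; open, the fingers measure 117 mm over their backs; the gripper's body (75 mm by 190 mm) begins 51 mm behind the grasp point.
Start: joints at [1.05, 0.527, 1.433, -0, 1.181, -0.178], TCP at [0.209, 0.589, 0.223] pointing down, gripper open.
Joint ranges: [-3.08, 3.08], [-0.75, 2.2], [0.22, 2.44], [-1.43, 4.57], [0, 2.65], [-2.85, 2.85]. Speed limits (rad/s): [2.79, 2.79, 3.14, 3.14, 3.14, 3.14].

INTERFACE

Orientations are given as a unit quaternion [x, y, z, w].
In Python, from rig import readout, imaging, robot gives the robot as it stands. The module is installed in compiled form; this text tells all that it offers.
- The arm moves only by the tool play_rows, never from a script. Its argument "rows" is text: rows parted by semicolons, each of 7 numbers parted by spaces: the turn, a rotation vector about the tool's x, y, z in rad, then the shift along the tool's x, y, z in mm, then the closure, from 0 (fully open) to 1 (shut). In form: ax ay az tx ty tz gripper; .... A call has 1 to 8 rows; each row shifts and turns the commanded pose from where the row before left it, along the tool's axes as they then stand; what a row does not reach is not made up. A row lasts 1/12 s, in which the tool goes at most 41.7 mm and 7.16 degrees, less where a joint would pass 70% of its speed; a pose out of reach is approached as far as the arm can. A call with a gripper value outside its range is refused whole. The fingers move at their own pace and stop on an object; "squeeze" is the grip in N (left out, the last holds). Time passes only in rows, so rows that do not move let the fingers close. It gives the time, the measured TCP pose, the force and the opening at its end, in the units of the state.
- readout.get_obs(): the state, without advancing time (a new reading comes with each control period).
- imaging.camera(name): name is "scene" or "top" or "wrist"; returns the picture (420x560x3 uint8, blue, green, red); there is no depth.
- imaging.camera_info(name): a dict with "K" (3x3 intrinsics, pixels), "world_to_cam" (4x4, takes a point from world to camera coordinates). Camera axes: x right, y down, z forward; pixel columns grow to the right and rows downward; lengths in m; the calibration is good to about 2 mm. The wrist camera is an equidistant fisheye: a pixel r from the principal point sees the ray r / f radians off the axis. A picture is of the moment at which its call begins: read the wrist's pose just before it. camera_info takes no time and is no camera call; for the wrist camera it gives the pose at the moment of the call.
- robot.hand_in(): hands the job in, once; it reports no verdict.
The state is a dict: "time": time; "q": joint angles; "joint_velocities": joint speeds; "joint_torque": joint torques, N m; "position": TCP position; "tool_rot": TCP orientation; "ft_force": force on the tool from outside, world axes, zero at the start; "moment": the same for the moment, N m; "grip_width": finger opening in m.
Only numpy, scipy, OpenCV 4.12 (cv2) and the standard library are available. Lean on these libraries where they do the work, as an engineer would, in place of code of your own. Each camera call takes 0.05 s, during which the arm holds its last target. There are 200 camera calls.

## Working session

There is one attempt and no reset: what is moved stays moved. The work goes in short steps, Python scripts to look and compute and a tool call to move; the robot and the scene stay as the last step left them, time stands still between calls to the robot, and variables do not carry over. Pictures are saved under pics/ and viewed, about 8 in all and at most 12, crops included, and the job is handed in when it is done.

Besides the shell and the picture viewer there is one more tool, called after "Call:" in YAML: its name, and indented under it one key for each argument. play_rows: Moves the arm, as the interface text tells. Its arguments: {"type":"object","properties":{"rows":{"type":"string"},"squeeze":{"type":"number"}},"required":["rows"]}

```bash
mkdir -p pics
python3 - <<'E'
from rig import readout, imaging, robot
import cv2,numpy as np
for n in("top","scene"):
    cv2.imwrite(f"pics/{n}0.png",imaging.camera(n)); i=imaging.camera_info(n); print(n,np.round(i["K"],1).tolist(),np.round(i["world_to_cam"],3).tolist())
o=readout.get_obs(); print(o)
E
```

```text
top [[506.5, 0.0, 280.5], [0.0, 506.5, 212.7], [0.0, 0.0, 1.0]] [[0.029, -1.0, -0.006, 0.06], [-0.985, -0.027, -0.17, 0.487], [0.17, 0.011, -0.985, 1.884], [0.0, 0.0, 0.0, 1.0]]
scene [[500.1, 0.0, 278.6], [0.0, 500.1, 205.5], [0.0, 0.0, 1.0]] [[-0.174, 0.985, -0.009, 0.031], [0.763, 0.13, -0.633, -0.294], [-0.622, -0.117, -0.774, 1.95], [0.0, 0.0, 0.0, 1.0]]
{'time': 0.1, 'q': array([ 1.05050452e+00,  5.28408934e-01,  1.43376206e+00,  1.26145566e-05,
        1.18138548e+00, -1.78452462e-01]), 'joint_velocities': array([ 0.0019004 , -0.00113021, -0.00106169, -0.00136013,  0.00169093,
        0.00078159]), 'joint_torque': array([-4.40433869e-04, -4.40988994e+01, -1.77151376e+01,  6.34577125e-02,
        5.33505587e-02, -5.68507085e-05]), 'position': array([0.20912552, 0.58828557, 0.22165138]), 'tool_rot': array([-0.40795795,  0.57839052,  0.40737895,  0.57712833]), 'ft_force': array([-0.33612504, -0.15404922,  0.27275262]), 'moment': array([ 0.02954473, -0.09093436, -0.01800466]), 'grip_width': 0.08693132003373831}
```

View pics/top0.png

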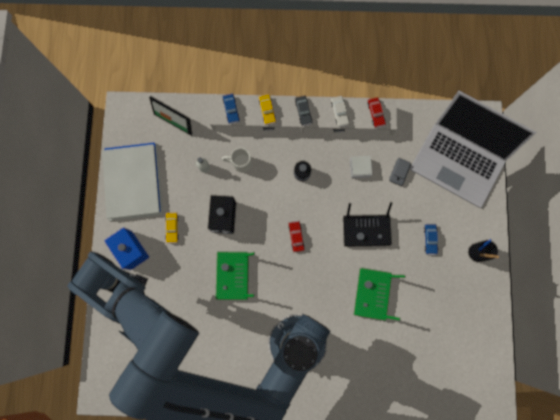

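View pics/scene0.png

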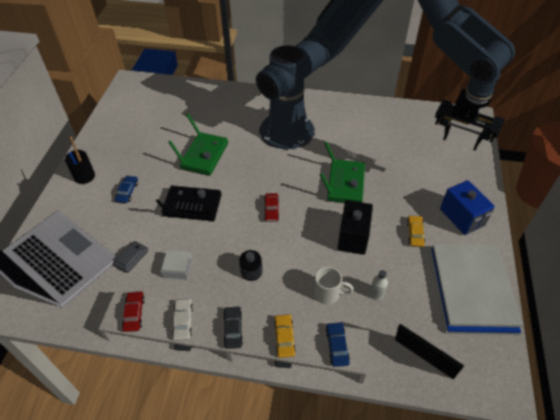

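Top view: router at (368,230), drive at (222,213), speaker at (302,170). Scene view: router at (192,203), drive at (356,227), speaker at (250,264). The green and blue look-alikes are to be avoided. Next I'll zoom in on the keys.

Run:
```python
import cv2,numpy as np
t=cv2.imread("pics/top0.png");s=cv2.imread("pics/scene0.png")
R=[(t,368,228),(t,221,214),(t,302,170),(s,192,200),(s,356,225),(s,250,262)]
c=[cv2.resize(im[y-30:y+30,x-32:x+32],(256,240),interpolation=cv2.INTER_CUBIC) for im,x,y in R]
m=np.vstack([np.hstack(c[:3]),np.hstack(c[3:])])
m=np.clip(255*(m/255.)**.5,0,255).astype(np.uint8)
cv2.imwrite("pics/crop.png",m)
```

```text
(no output)
```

View pics/crop.png

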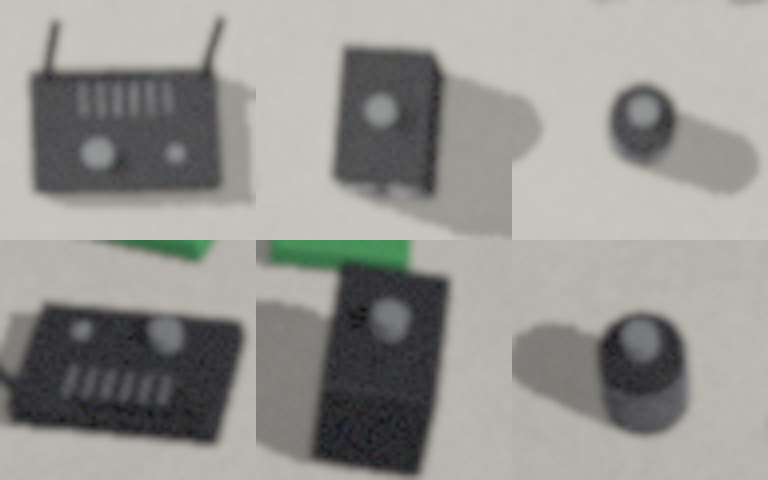

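Crops (4x): each key shows as a grey disc on a black body. In the top view they are at about (360,236) router, (220,211.5) drive and (303,167.5) speaker. In the scene view they are at (201,193), (357.5,214.5) and (250,256.5). The pairing key is the smaller spot at (380,236).

```bash
cat > h.py <<'E'
import cv2,numpy as np
from rig import readout, imaging, robot
def ray(info,u,v,z,fish=False):
    K=np.array(info["K"]);T=np.array(info["world_to_cam"]);R=T[:3,:3]
    d=np.array([(u-K[0,2])/K[0,0],(v-K[1,2])/K[1,1],1])
    if fish:
        r=np.hypot(d[0],d[1]); d=np.array([np.sin(r)*d[0]/max(r,1e-9),np.sin(r)*d[1]/max(r,1e-9),np.cos(r)])
    c=-R.T@T[:3,3]; d=R.T@d
    return c+d*(z-c[2])/d[2]
def disc(im,u,v,h):
    u0,v0=int(u)-h,int(v)-h
    g=cv2.cvtColor(im,cv2.COLOR_BGR2GRAY)[v0:v0+2*h+1,u0:u0+2*h+1].astype(float)
    t=(np.percentile(g,95)+np.percentile(g,15))/2
    n,l,s,c=cv2.connectedComponentsWithStats((g>t).astype(np.uint8))
    k=min(range(1,n),key=lambda k:np.hypot(*(c[k]-h)))
    return c[k][0]+u0,c[k][1]+v0,s[k][4]
E
python3 - <<'E'
from h import *
P={"router":(.053,(360.3,236.2),(201,193)),"drive":(.128,(220,211.5),(357.5,214.5)),"speaker":(.093,(302.7,167.5),(250.2,256.5))}
for n in P:
    z=P[n][0]
    for c,p in zip(("top","scene"),P[n][1:]):
        i=imaging.camera_info(c); d=disc(cv2.imread(f"pics/{c}0.png"),*p,6)
        print(n,c,np.round(d,1),np.round(ray(i,d[0],d[1],z),4),np.round(ray(i,*p,z),4))
i=imaging.camera_info("top")
c=[(336+x/4,198+y/4) for x,y in[(31,73),(213,70),(219,187),(36,190)]]
print([np.round(ray(i,*p,.035)[:2],3).tolist() for p in c])
E
```

```text
router top [360.  235.9  43. ] [ 0.4037 -0.2268  0.053 ] [ 0.4024 -0.2279  0.053 ]
router scene [201.3 192.4  23. ] [ 0.409 -0.222  0.053] [ 0.4119 -0.2224  0.053 ]
drive top [219.7 211.1  43. ] [0.4705 0.2937 0.128 ] [0.4689 0.2927 0.128 ]
drive scene [357.6 214.   60. ] [0.4743 0.2978 0.128 ] [0.4764 0.2978 0.128 ]
speaker top [302.4 167.4  33. ] [ 0.6514 -0.0043  0.093 ] [ 0.6512 -0.0053  0.093 ]
speaker scene [249.8 255.8  56. ] [ 6.56e-01 -1.00e-04  9.30e-02] [0.6581 0.0015 0.093 ]
[[0.48, -0.168], [0.487, -0.341], [0.376, -0.345], [0.368, -0.173]]
```

```bash
cat >> h.py <<'E'
from scipy.spatial.transform import Rotation as Ro
def go(*t):
    o=readout.get_obs(); R=Ro.from_quat(o["tool_rot"]).as_matrix()
    print("t",round(o["time"],2),"pos",np.round(o["position"],4),"F",np.round(o["ft_force"],2),"w",round(o["grip_width"],4),"q",np.round(o["q"],2))
    p=o["position"]
    for x in t:
        print("to",x,"tool shift mm",np.round(R.T@(np.array(x)-p)*1e3,1)); p=np.array(x)
    return R
E
python3 - <<'E'
from h import *
R=go((.44,.3,.223),(.42,-.215,.2))
print(np.round(R,3))
E
```

```text
t 0.1 pos [0.2091 0.5883 0.2217] F [-0.34 -0.15  0.27] w 0.0869 q [ 1.05  0.53  1.43  0.    1.18 -0.18]
to (0.44, 0.3, 0.223) tool shift mm [  -1.1 -314.2 -194.2]
to (0.42, -0.215, 0.2) tool shift mm [  23.9 -153.8 -491.9]
[[-0.001 -0.942  0.335]
 [-0.002  0.335  0.942]
 [-1.     0.    -0.002]]
```

Call:
play_rows:
  rows: "0 0 0 0 -29 -18 1;0 0 0 0 -29 -18 1;0 0 0 0 -29 -18 1;0 0 0 0 -29 -18 1;0 0 0 0 -29 -18 1;0 0 0 0 -29 -18 1;0 0 0 0 -29 -18 1;0 0 0 0 -29 -18 1"
  squeeze: 5

```text
time: 0.77
position: [0.3802, 0.3739, 0.2223]
tool_rot: [-0.408, 0.578, 0.408, 0.577]
ft_force: [0.2, -0.5, -0.7]
grip_width: 0.0415
```

Call:
play_rows:
  rows: "0 0 0 0 -29 -18 1;0 0 0 0 -29 -18 1;0 0 0 0 -24 -14 1;0 0 0 2 -11 -35 1;0 0 0 2 -11 -35 1;0 0 0 2 -11 -35 1;0 0 0 2 -11 -35 1;0 0 0 2 -11 -35 1"

```text
time: 1.43
position: [0.4328, 0.1159, 0.2122]
tool_rot: [-0.408, 0.578, 0.408, 0.577]
ft_force: [1.7, -0.1, 0.0]
grip_width: 0.0008
```

Call:
play_rows:
  rows: "0 0 0 2 -11 -35 1;0 0 0 2 -11 -35 1;0 0 0 2 -11 -35 1;0 0 0 2 -11 -35 1;0 0 0 2 -11 -35 1;0 0 0 2 -11 -35 1;0 0 0 2 -11 -35 1;0 0 0 0 0 0 1"

```text
time: 2.1
position: [0.4251, -0.1458, 0.1985]
tool_rot: [-0.408, 0.579, 0.404, 0.579]
ft_force: [0.3, -0.6, 0.2]
grip_width: 0.0008
```

Run:
```python
from h import *
go((.406,-.225,.2)); i=imaging.camera_info("wrist"); im=imaging.camera("wrist")
print(np.round(i["K"],1).tolist(),np.round(i["world_to_cam"],3).tolist())
cv2.imwrite("pics/w1.png",im)
```

```text
t 2.1 pos [ 0.4251 -0.1458  0.1985] F [ 0.34 -0.59  0.25] w 0.0008 q [-0.58  0.33  1.89 -0.    0.92 -1.8 ]
to (0.406, -0.225, 0.2) tool shift mm [ -1.2  -9.  -81. ]
[[325.2, 0.0, 283.8], [0.0, 325.2, 203.0], [0.0, 0.0, 1.0]] [[0.341, 0.94, -0.003, -0.007], [0.894, -0.323, 0.31, -0.458], [0.291, -0.109, -0.951, 0.229], [0.0, 0.0, 0.0, 1.0]]
```

View pics/w1.png

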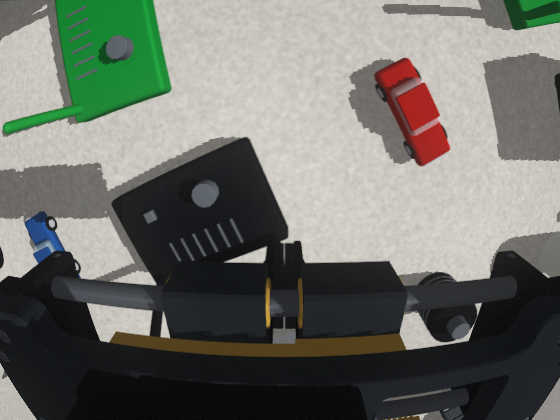

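Wrist view: the router's round key is at about (204,192), with the square pairing key at (150,216). I'll refine the power key position by ray.

Run:
```python
from h import *
go()
i=imaging.camera_info("wrist"); im=imaging.camera("wrist")
d=disc(im,204,193,20); p=ray(i,d[0],d[1],.053,True); print(d,p)
go((p[0],p[1],.1),(p[0],p[1],.06))
crop=im[150:240,140:260]; cv2.imwrite("pics/c2.png",cv2.convertScaleAbs(cv2.resize(crop,None,fx=5,fy=5),alpha=1.6))
```

```text
t 2.15 pos [ 0.4242 -0.1426  0.1983] F [0.19 0.59 0.31] w 0.0001 q [-0.57  0.33  1.89 -0.    0.92 -1.8 ]
(np.float64(202.00735294117646), np.float64(196.08455882352942), np.int32(544)) [ 0.40318218 -0.22275318  0.053     ]
t 2.2 pos [ 0.4235 -0.1403  0.1982] F [-0.44  0.35  0.24] w 0.0006 q [-0.57  0.33  1.89  0.    0.92 -1.8 ]
to (np.float64(0.40318218071648587), np.float64(-0.22275318312077785), 0.1) tool shift mm [ 98.1  -8.9 -84.5]
to (np.float64(0.40318218071648587), np.float64(-0.22275318312077785), 0.06) tool shift mm [40. -0. -0.]
```

View pics/c2.png

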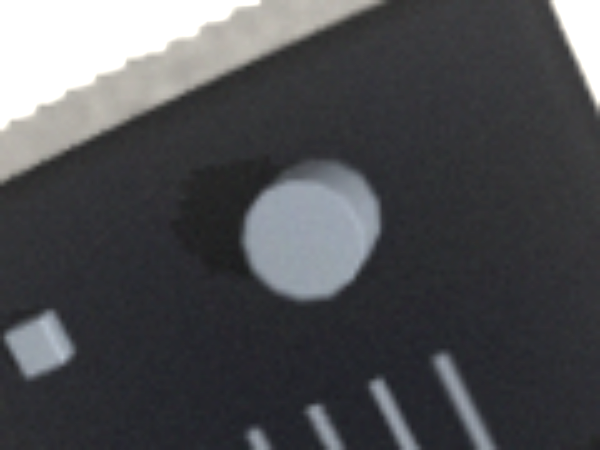

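The crop shows the key's top face centred at about (305,240), which is wrist pixel (201,198). That puts the key at about (0.405, -0.2235).

Call:
play_rows:
  rows: "0 0 0 0 -3.5 -28 1;0 0 0 0 -3.5 -28 1;0 0 0 0 -3.5 -28 1;0 0 0 33 0 0 1;0 0 0 33 0 0 1;0 0 0 32 0 0 1;0 0 0 0 0 0 1;0 0 0 0 0 0 1"

```text
time: 2.87
position: [0.4046, -0.2194, 0.0995]
tool_rot: [-0.406, 0.578, 0.41, 0.577]
ft_force: [0.8, -0.8, 1.0]
grip_width: 0.0004
```

Run:
```python
from h import *
i=imaging.camera_info("wrist"); im=imaging.camera("wrist")
go((.405,-.2235,.06))
cv2.imwrite("pics/w3.png",im)
```

```text
t 2.92 pos [ 0.4058 -0.2206  0.1009] F [ 0.48 -0.2   0.77] w 0.0005 q [-0.74  0.52  1.95  0.    0.67 -1.97]
to (0.405, -0.2235, 0.06) tool shift mm [40.9 -0.3 -3. ]
```

View pics/w3.png

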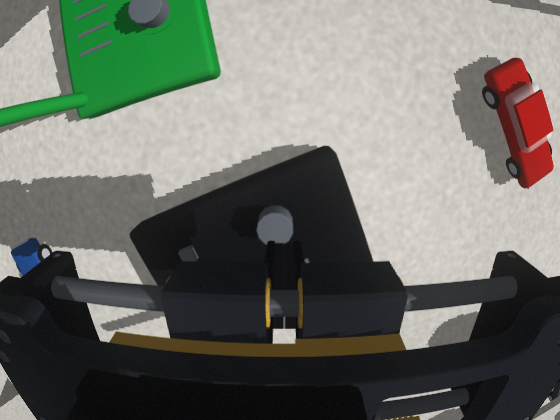

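The fingers are at column 284 and the key at (274,226), so a small shift along -z is needed. I'll apply it and go down to contact.

Call:
play_rows:
  rows: "0 0 0 15 0 -4 1;0 0 0 15 0 0 1;0 0 0 7 0 0 1;0 0 0 3 0 0 1;0 0 0 3 0 0 1;0 0 0 1 0 0 1;0 0 0 1 0 0 1;0 0 0 0 0 0 1"

```text
time: 3.58
position: [0.4045, -0.2257, 0.056]
tool_rot: [-0.408, 0.578, 0.407, 0.578]
ft_force: [-1.4, 0.3, -0.2]
grip_width: 0.0006
```

Run:
```python
from h import *
go((.405,-.2235,.042))
```

```text
t 3.58 pos [ 0.4045 -0.2257  0.056 ] F [-1.38  0.31 -0.22] w 0.0006 q [-0.75  0.62  1.97 -0.    0.56 -1.98]
to (0.405, -0.2235, 0.042) tool shift mm [14.   0.3  2.3]
```

Call:
play_rows:
  rows: "0 0 0 2 0 1 1;0 0 0 2 0 0 1;0 0 0 2 0 0 1;0 0 0 1.5 0 0 1;0 0 0 1.5 0 0 1;0 0 0 1 0 0 1;0 0 0 0 0 0 1"

```text
time: 4.17
position: [0.4049, -0.2248, 0.0454]
tool_rot: [-0.408, 0.578, 0.407, 0.578]
ft_force: [0.8, 0.5, 2.6]
grip_width: -0.0
```

Call:
play_rows:
  rows: "0 0 0 1.5 0 0 1;0 0 0 1 0 0 1;0 0 0 1 0 0 1;0 0 0 0.5 0 0 1;0 0 0 0 0 0 1;0 0 0 0 0 0 1"

```text
time: 4.67
position: [0.4049, -0.2248, 0.0419]
tool_rot: [-0.408, 0.578, 0.407, 0.578]
ft_force: [1.9, 0.4, 7.6]
grip_width: 0.0006
```

The force reached 7.6 N, so the cushion is compressed and the router key is in. I'll lift and travel to the drive.

Call:
play_rows:
  rows: "0 0 0 -10 0 0 1;0 0 0 -32 0 0 1;0 0 0 -38 0 0 1;0 0 0 -38 0 0 1;0 0 0 -38 0 0 1;0 0 0 -10 7 34 1;0 0 0 -10 7 34 1;0 0 0 -10 7 34 1"

```text
time: 5.33
position: [0.4182, -0.1206, 0.2281]
tool_rot: [-0.407, 0.578, 0.407, 0.578]
ft_force: [1.4, 0.1, -0.0]
grip_width: 0.0006
```

Call:
play_rows:
  rows: "0 0 0 0 7 34 1;0 0 0 0 7 34 1;0 0 0 0 7 34 1;0 0 0 0 7 34 1;0 0 0 0 7 34 1;0 0 0 0 7 34 1;0 0 0 0 7 34 1;0 0 0 0 7 34 1"

```text
time: 6.0
position: [0.4563, 0.155, 0.2269]
tool_rot: [-0.408, 0.579, 0.408, 0.577]
ft_force: [0.5, -0.0, 0.1]
grip_width: 0.0007
```

Call:
play_rows:
  rows: "0 0 0 0 7 34 1;0 0 0 0 7 34 1;0 0 0 0 7 34 1;0 0 0 0 4 34 1;0 0 0 0 0 0 1;0 0 0 0 0 0 1;0 0 0 0 0 0 1;0 0 0 0 0 0 1"

```text
time: 6.67
position: [0.4786, 0.2886, 0.227]
tool_rot: [-0.407, 0.579, 0.407, 0.577]
ft_force: [0.7, -0.6, 0.4]
grip_width: 0.0003
```

Run:
```python
from h import *
i=imaging.camera_info("wrist"); im=imaging.camera("wrist")
go((.472,.296,.14))
cv2.imwrite("pics/w4.png",im)
T=np.array(i["world_to_cam"]);K=np.array(i["K"]);c=T[:3,:3]@[.472,.296,.128]+T[:3,3]
th=np.arctan2(np.hypot(c[0],c[1]),c[2]);print(K[:2,2]+K[0,0]*th*c[:2]/np.hypot(c[0],c[1]))
```

```text
t 6.72 pos [0.4789 0.2886 0.2272] F [-0.3  -0.03  0.52] w 0.0008 q [ 0.34  0.43  1.59 -0.    1.12 -0.88]
to (0.472, 0.296, 0.14) tool shift mm [87.2  8.9  4.8]
[289.81424449 193.54762232]
```

View pics/w4.png

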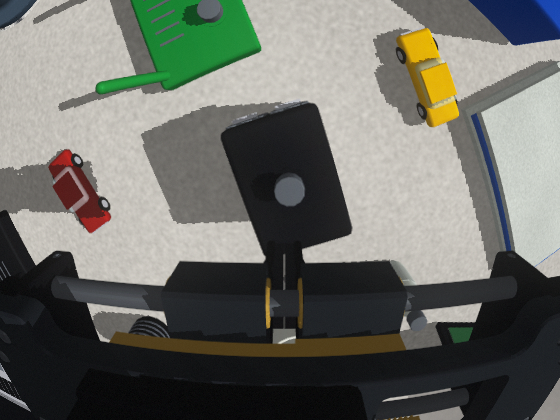

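The drive key is at about (289,191), within 3 px of the prediction (290,193.5). I'll correct slightly and descend.

Call:
play_rows:
  rows: "0 0 0 20 5 2 1;0 0 0 30 5 2 1;0 0 0 25 0 0 1;0 0 0 12 0 0 1;0 0 0 5 0 0 1;0 0 0 2 0 0 1;0 0 0 0 0 0 1;0 0 0 0 0 0 1"

```text
time: 7.38
position: [0.4722, 0.297, 0.1346]
tool_rot: [-0.408, 0.577, 0.407, 0.579]
ft_force: [-0.5, 0.1, 0.7]
grip_width: 0.0005
```

Call:
play_rows:
  rows: "0 0 0 2 0 0 1;0 0 0 2 0 0 1;0 0 0 2 0 0 1;0 0 0 2 0 0 1;0 0 0 1.5 0 0 1;0 0 0 1 0 0 1;0 0 0 0 0 0 1;0 0 0 0 0 0 1"

```text
time: 8.05
position: [0.4717, 0.2973, 0.1231]
tool_rot: [-0.408, 0.577, 0.408, 0.578]
ft_force: [1.9, 0.4, 1.2]
grip_width: 0.0008
```

Call:
play_rows:
  rows: "0 0 0 2 0 0 1;0 0 0 2 0 0 1;0 0 0 1 0 0 1;0 0 0 1 0 0 1;0 0 0 0 0 0 1;0 0 0 0 0 0 1"

```text
time: 8.55
position: [0.4717, 0.2974, 0.1176]
tool_rot: [-0.408, 0.577, 0.408, 0.578]
ft_force: [-0.1, -0.1, 6.4]
grip_width: 0.0005
```

The force is 6.4 N, so the drive key is in. On to the speaker.

Call:
play_rows:
  rows: "0 0 0 -10 0 0 1;0 0 0 -30 0 0 1;0 0 0 -35 0 0 1;0 0 0 -30 0 0 1;0 0 0 0 -25 -20 1;0 0 0 0 -25 -20 1;0 0 0 0 -25 -20 1;0 0 0 0 -25 -20 1"

```text
time: 9.22
position: [0.5383, 0.1873, 0.2223]
tool_rot: [-0.408, 0.578, 0.408, 0.577]
ft_force: [-0.2, 0.5, -1.1]
grip_width: 0.0007
```

Call:
play_rows:
  rows: "0 0 0 0 -25 -20 1;0 0 0 0 -25 -20 1;0 0 0 0 -25 -20 1;0 0 0 0 -25 -20 1;0 0 0 0 -25 -20 1;0 0 0 0 -25 -20 1;0 0 0 10 -29 -20 1;0 0 0 0 0 0 1"

```text
time: 9.88
position: [0.663, -0.0096, 0.2102]
tool_rot: [-0.407, 0.579, 0.405, 0.578]
ft_force: [0.8, 0.4, -0.4]
grip_width: 0.0004
```

Call:
play_rows:
  rows: "0 0 0 0 0 0 1;0 0 0 0 0 0 1;0 0 0 0 0 0 1"

```text
time: 10.13
position: [0.6593, -0.0023, 0.212]
tool_rot: [-0.407, 0.578, 0.409, 0.577]
ft_force: [-0.2, 0.6, -0.5]
grip_width: 0.0004
```

Run:
```python
from h import *
i=imaging.camera_info("wrist"); im=imaging.camera("wrist")
go((.6525,-.002,.1))
cv2.imwrite("pics/w5.png",im)
T=np.array(i["world_to_cam"]);K=np.array(i["K"]);c=T[:3,:3]@[.6525,-.002,.093]+T[:3,3]
th=np.arctan2(np.hypot(c[0],c[1]),c[2]);print(K[:2,2]+K[0,0]*th*c[:2]/np.hypot(c[0],c[1]))
```

```text
t 10.18 pos [ 0.6595 -0.0022  0.2122] F [0.3  0.59 0.33] w 0.0006 q [-0.17  0.59  1.35  0.    1.21 -1.4 ]
to (0.6525, -0.002, 0.1) tool shift mm [112.2   6.5  -2.2]
[281.7175386  189.70030198]
```

View pics/w5.png

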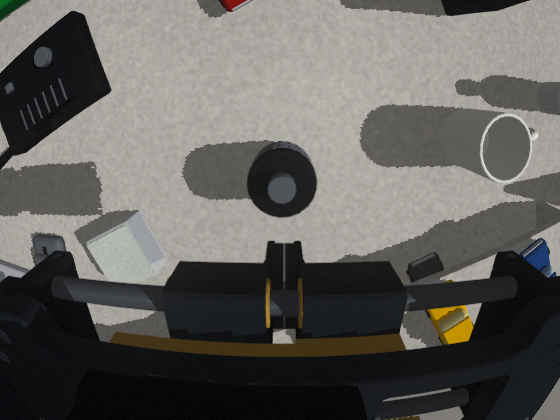

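The speaker key is at (281.5,188.5), matching the prediction. I'll descend.

Call:
play_rows:
  rows: "0 0 0 20 4 -1 1;0 0 0 33 3 -1 1;0 0 0 33 0 0 1;0 0 0 18 0 0 1;0 0 0 7 0 0 1;0 0 0 2 0 0 1;0 0 0 0 0 0 1;0 0 0 0 0 0 1"

```text
time: 10.85
position: [0.6544, -0.0029, 0.1008]
tool_rot: [-0.409, 0.577, 0.407, 0.578]
ft_force: [-0.6, 0.4, 0.2]
grip_width: 0.0005
```

Call:
play_rows:
  rows: "0 0 0 2 0 0 1;0 0 0 2 0 0 1;0 0 0 2 0 0 1;0 0 0 2 0 0 1;0 0 0 1.5 0 0 1;0 0 0 1 0 0 1;0 0 0 0 0 0 1;0 0 0 0 0 0 1"

```text
time: 11.52
position: [0.6537, -0.0032, 0.0887]
tool_rot: [-0.408, 0.577, 0.407, 0.578]
ft_force: [0.9, 0.4, 1.0]
grip_width: 0.0002
```

Call:
play_rows:
  rows: "0 0 0 2 0 0 1;0 0 0 2 0 0 1;0 0 0 1.5 0 0 1;0 0 0 1 0 0 1;0 0 0 0 0 0 1;0 0 0 0 0 0 1"

```text
time: 12.02
position: [0.6538, -0.0033, 0.0828]
tool_rot: [-0.408, 0.577, 0.407, 0.578]
ft_force: [0.4, -0.2, 7.5]
grip_width: 0.0005
```

Call:
play_rows:
  rows: "0 0 0 -10 0 0 1;0 0 0 -35 0 0 1;0 0 0 -35 0 0 1;0 0 0 -35 0 0 1;0 0 0 -15 30 0 1;0 0 0 0 30 0 1;0 0 0 0 30 0 1;0 0 0 0 30 0 1"

```text
time: 12.68
position: [0.5379, 0.0375, 0.2122]
tool_rot: [-0.407, 0.578, 0.408, 0.577]
ft_force: [0.1, -0.0, -0.1]
grip_width: 0.0005
```

Call:
play_rows:
  rows: "0 0 0 0 30 0 1;0 0 0 0 0 0 1;0 0 0 0 0 0 1;0 0 0 0 0 0 1"

```text
time: 13.02
position: [0.5123, 0.047, 0.2123]
tool_rot: [-0.408, 0.578, 0.407, 0.578]
ft_force: [0.2, -0.1, -0.5]
grip_width: 0.0003
```

Run:
```python
from h import *
go()
a=cv2.imread("pics/scene0.png");b=imaging.camera("scene");w=imaging.camera("wrist");cv2.imwrite("pics/w6.png",w)
f=lambda im,x,y:cv2.resize(im[y-30:y+30,x-32:x+32],(256,240),interpolation=cv2.INTER_CUBIC)
C=[(192,200),(356,225),(250,262)]
m=np.vstack([np.hstack([f(i,*c) for c in C]) for i in(a,b)])
cv2.imwrite("pics/cmp.png",(255*(m/255.)**.5).astype(np.uint8))
```

```text
t 13.02 pos [0.5123 0.047  0.2123] F [ 0.24 -0.1  -0.49] w 0.0003 q [-0.13  0.39  1.72 -0.    1.03 -1.35]
```

View pics/cmp.png

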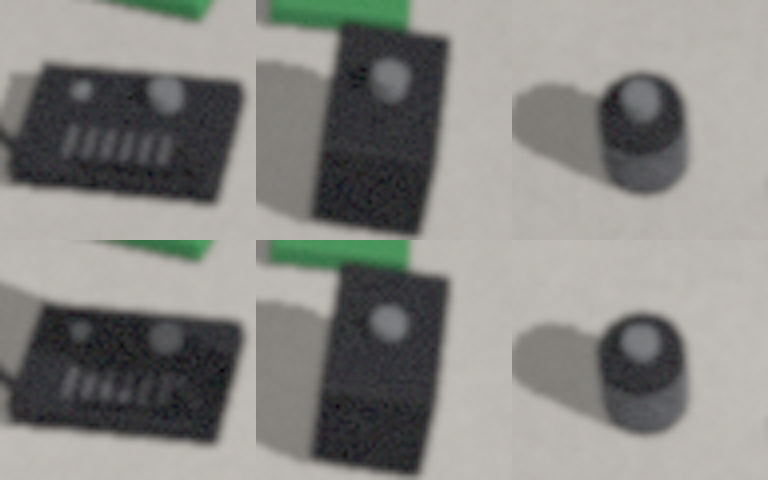

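The before/after crops show all three keys visibly lower: at (166,338), (389,322) and (641,342) in the lower row. The housings have not moved. Handing in.

```bash
python3 -c "
from rig import robot; print(robot.hand_in())"
```

```text
the job is handed in; nothing more can be done
None
```

I pressed the three power keys with the shut fingertips in the order asked: router, network drive, speaker. I then handed the job in at about 13 s on the robot's clock, with the arm clear of everything.

- **Presses:** each key was pushed about 10–11 mm, past its 8 mm travel. The vertical force at the end of each press was 7.6 N, 6.4 N and 7.5 N, so each key was fully in and resting on its cushion, well under 20 N.
- **Last checks:** before/after crops from the scene camera show all three keys lower and their housings unmoved. The wrist force was back to about zero. No check failed or disagreed.
- **Not measured:** key travel can't be read directly, so I judged it from the press depth, the force and the crops. I kept the fingers off the pairing key but could not read its travel either. I did not compare the other objects on the desk before and after; the arm travelled about 0.2 m above the desk, higher than any of them.

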